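# Pack the closed fly boxes into the stacking rack

### The arm

A 6-joint arm with a two-finger parallel gripper is mounted at the origin on the work surface. World frame = base frame: x ahead of the robot, y to its left, z up, the work surface at z = 0. Lengths are in mm, angles in rad, forces in N, time in s.
With the tool pointing down it reaches from about 400 to 925 mm from the base axis. Payload 12.5 kg.
Tool frame: the origin (TCP) lies midway between the tips of the shut fingers; the grasp point (between the pads) lies 19 mm behind it (env.pinch_z is the z of the grasp point in the tool frame, in mm); z points along the fingers, y is the line along which they close (so a half turn about z gives the same grasp; the last joint's range is limited). The gripper opens to 95 mm and grips with 3 to 60 N. Pads are 20 mm wide; open, the fingers measure 119 mm over their backs; the gripper's body (75 mm by 180 mm) begins 59 mm behind the grasp point.
Start: joints at [-0.106, 0.491, 1.559, -0, 1.092, -0.106], TCP at [625.017, 0.021, 214.661] pointing down, gripper open.
Joint ranges: [-3.1, 3.1], [-0.84, 2.19], [0.05, 2.79], [-1.13, 4.28], [0.06, 2.93], [-2.69, 2.69]. Speed limits (rad/s): [2.22, 2.22, 2.79, 3.14, 3.14, 3.14].

### API

Orientations are given as [roll, pitch, yaw] about the fixed x, y, z axes, in that order (R = Rz(yaw) Ry(pitch) Rx(roll)).
In Python, from cell import env, eyes gives the robot as it stands.
- The arm moves only by the shell command python3 -m inch 'ROWS'. ROWS is JSON, a list of rows, each a list of 3 entries, a list of its own where there are three numbers: the shift along the tool's x, y, z in units of 60 mm (1.0 is 60 mm), then the turn about the tool's z in units of 5 degrees (1.0 is 5 degrees), then the closure, from -1 (fully open) to 1 (shut). In form: [[[tx, ty, tz], turn, claw], ...]. A call has exactly 10 rows; each row shifts and turns the commanded pose from where the row before left it, along the tool's axes as they then stand; what a row does not reach is not made up. A row lasts 1/8 s, in which the tool goes at most 62.5 mm and 10.7 degrees, less where a joint would pass 70% of its speed; a pose out of reach is approached as far as the arm can. A call is refused whole if a number of a shift passes 1 or a number of a turn 1, either way. A call with a gripper value outside its range is refused whole. The fingers move at their own pace and stop on an object; the grip force is fixed at half the most. Time passes only in rows, so rows that do not move let the fingers close, or fill a call up. It gives the time, the measured TCP pose, the force, the opening and the grip force at its end, in the units of the state.
- env.state(): the state, without advancing time (a new reading comes with each control period).
- eyes.read_camera(name): name is "scene" or "side" or "wrist"; returns a dict with "pixels" (420x560x3 uint8, red, green, blue), "fx", "fy", "cx", "cy" (pixels), "extrinsics" (4x4, takes a point from world to camera coordinates). Camera axes: x right, y down, z forward; pixel columns grow to the right and rows downward; lengths in mm; the calibration is good to about 2 mm. A picture is of the moment at which its call begins. There is no depth.
- env.job_done(): hands the job in; it is judged then, once.
Trained networks look in a picture, given as the dict that the camera call returned (one of the last four; its "shot" number tells which), for a name from the list of things; names that differ only in an ending like _2 or _b are one class to them, and where a whole thing is asked for, a point or a joint stands for the part that bears it (a point fixed in the world has none). Each returns a list of dicts, best first, with "score" (0 to 1); they miss things now and then, are a little off and sometimes report something else, mostly with a low value. They report only what shows in the picture. A call takes as long as a camera call. They do not tell look-alikes from the thing itself.
- eyes.boxes_of(name, picture): "centre" ([row, column] in pixels, amid what is visible of it).
- eyes.cut_out(name, picture): "mask" (420x560 bool, what is visible of it) and "centre" ([row, column] in pixels, amid what is visible of it).
- eyes.spot_point(name, picture): "centre" ([row, column] in pixels: a listed point, or the origin of a listed thing).
The state is a dict: "t": time; "joints": joint angles; "qvel": joint speeds; "tau": joint torques, N m; "eef_pos": TCP position; "tcp_rot": TCP orientation; "ft_force": force on the tool from outside, world axes, zero at the start; "moment": the same for the moment, N m; "opening": opening from 0.0 (shut) to 1.0 (fully open); "grip_force": force on a finger pad.
Only numpy, scipy, OpenCV 4.12 (cv2) and the standard library are available. Lean on these libraries where they do the work, as an engineer would, in place of code of your own. Each camera call takes 0.05 s, during which the arm holds its last target. There are 200 camera calls.

### The job

Pack the three closed green fly boxes into the two-tray wooden stacking rack: first lay the long deep box flat in the bottom tray, then stack the upper tray over it with all four posts fully home in the corner sockets, and only then lay the flat oblong box in the upper tray's longer bay and the round box in its shorter bay. Everything ends flat and lid up inside its place, set down rather than dropped, and the other tackle on the table stays where it is.

Things in the scene. Friction and masses are not known exactly. Their poses are not given: they have to be found in the camera images.
- bottom_tray: Fixed bottom tray of the wooden rack, 210 x 90 mm (long along x). Origin: centre of underside, z up. Floor top z 8 mm; 5 mm thick edge lip, top z 14. Dark 26 mm square socket block at each corner (centres x +-92, y +-32, top z 26) with a hole 14.5 across, mouth chamfered 3, hole floor z 10. Clear floor 158 (x, between blocks) x 80 (y): the long box lies there along x.
- upper_tray: Loose upper tray (0.3 kg), 210 x 90 mm (long along x), on 4 steel corner posts (d 11, x +-92, y +-32, tapered feet). Origin: centre, at feet level; z up. Underside z 64, floor z 70, lip 5 thick to z 76. Grip from above: rib at x +16, 12 thick (x), 60 long (y), top z 96. Longer bay x -100..10, shorter x 22..100, both 80 wide (y). Stacks either way round; seated, origin 10 mm above bottom tray's.
- long_box: Closed long, deep green plastic fly box, 140 x 62 x 42 mm (x, y, z), loose. Origin: centre of its underside; z up through the lid. Small latches and hinges on its long sides. Either end may lead.
- flat_box: Closed flat oblong green plastic fly box, 92 x 58 x 24 mm (x, y, z), loose. Origin: centre of its underside; z up through the lid. Either end may lead. It fits the longer bay only, with its length along the tray.
- round_box: Closed round green plastic fly box, 62 mm across, 24 mm high, loose. Origin: centre of its underside; z up through the lid.
- hook_case: Bystander, loose: see-through oblong case with twelve small compartments of hooks and beads, 108 x 60 x 20 mm. Origin: centre of its underside. Stays where it is.
- floatant: Bystander, loose: small grey bottle with white cap, 28 mm across, 62 mm high. Origin: centre of its underside. Stays where it is.
- reel: Bystander, loose: fly reel lying flat, 80 mm across, 47 mm high over its handle. Origin: centre of its underside. Stays where it is.
Not all that is in view belongs to the job. What is shaped like the flat_box but pink is not meant. Leave any white look-alike of the long_box alone.

How it is judged:
By the outcome, as a careful person would: the job done as asked, in the order asked, and still so for the second after the job is handed in, with the robot touching nothing.
It also fails if it takes over 104 s, if anything falls off the work surface, if the arm or the gripper's body presses on something with over 40 N, if the wrist force passes 120 N, or if a joint passes its speed limit or range.

## Working session

There is one attempt and no reset: what is moved stays moved. The work goes in short steps, Python scripts to look and compute and a shell command to move; the robot and the scene stay as the last step left them, time stands still between calls to the robot, and variables do not carry over. Pictures are saved under pics/ and viewed, at most 14 in all, crops included, and the job is handed in when it is done.

```bash
ls; mkdir -p pics; cat > h.py <<'E'
import numpy as np, cv2
from cell import env, eyes
def save(p,n): cv2.imwrite(f'pics/{n}.png',cv2.cvtColor(p['pixels'],cv2.COLOR_RGB2BGR))
def proj(p,P):
    c=(np.asarray(p['extrinsics'])@np.append(P,1))[:3]
    return np.array([p['fy']*c[1]/c[2]+p['cy'],p['fx']*c[0]/c[2]+p['cx']])
def ray(p,rc):
    E=np.asarray(p['extrinsics']);R=E[:3,:3];o=-R.T@E[:3,3]
    d=R.T@np.array([(rc[1]-p['cx'])/p['fx'],(rc[0]-p['cy'])/p['fy'],1]);return o,d/np.linalg.norm(d)
def atz(p,rc,z):
    o,d=ray(p,rc);return o+d*(z-o[2])/d[2]
def tri(obs):
    A=np.zeros((3,3));b=np.zeros(3)
    for p,rc in obs:
        o,d=ray(p,rc);M=np.eye(3)-np.outer(d,d);A+=M;b+=M@o
    return np.linalg.solve(A,b)
E
python3 - <<'E'
from h import *
for n in ['scene','side','wrist']:
    p=eyes.read_camera(n);save(p,n+'0')
    E=np.array(p['extrinsics']);print(n,p['fx'],(-E[:3,:3].T@E[:3,3]).round(),E[2,:3].round(2))
    for k in ['bottom_tray','upper_tray','long_box','flat_box','round_box','hook_case','floatant','reel']:
        for d in eyes.spot_point(k,p)[:3]:
            print(k,round(d['score'],2),np.round(d['centre'],1),atz(p,d['centre'],0).round()[:2])
print(env.state(),env.pinch_z)
E
```

```text
pics
scene 379.98258293312836 [868. 671. 583.] [-0.38 -0.74 -0.55]
bottom_tray 0.97 [180.9 234.8] [ 514. -291.]
upper_tray 0.83 [326.3 365.2] [508. 332.]
long_box 0.73 [237.2 267.2] [550.   5.]
long_box 0.64 [226.2 219.7] [637. -93.]
long_box 0.64 [149.9 297.4] [ 233. -390.]
flat_box 0.74 [207.  285.3] [446. -91.]
flat_box 0.7 [183.1 306. ] [ 328. -175.]
round_box 0.66 [182.8 234.7] [ 518. -281.]
round_box 0.6 [272.3 252. ] [635. 100.]
hook_case 0.74 [244.7 324.5] [442.  96.]
floatant 0.63 [236.8 267.3] [549.   4.]
reel 0.7 [265.4 166.9] [795. -10.]
side 398.01880517366817 [  41. -675.  534.] [ 0.51  0.68 -0.53]
bottom_tray 0.87 [288.  350.1] [ 505. -288.]
upper_tray 0.79 [177.  203.9] [501. 317.]
long_box 0.75 [402.7 268.8] [ 237. -391.]
flat_box 0.97 [298.3 244.3] [ 323. -189.]
flat_box 0.9 [249.  268.3] [449. -90.]
round_box 0.6 [190.9 280.9] [635. 111.]
floatant 0.57 [217.4 275.1] [539.   8.]
reel 0.85 [188.6 354.5] [811.  -2.]
wrist 357.9987590908215 [625.  84. 385.] [ 0.   -0.3  -0.96]
bottom_tray 0.73 [392.9 197.8] [ 511. -294.]
bottom_tray 0.23 [182.2 436.5] [794.  -5.]
long_
[... 280 characters left out ...]
t': 1.35, 'joints': array([-1.05587190e-01,  4.90904058e-01,  1.55889856e+00,  1.60209764e-05,
        1.09168908e+00, -1.05618896e-01]), 'qvel': array([ 4.54238835e-04, -1.78457989e-04, -5.76966032e-04, -3.76724184e-05,
        2.17822757e-03, -1.29921166e-04]), 'tau': array([-1.58311395e-03, -6.12472558e+01, -2.58429015e+01,  6.93359901e-02,
        4.45275719e-02,  5.06109893e-05]), 'eef_pos': array([6.25021574e+02, 3.23296741e-02, 2.14658917e+02]), 'tcp_rot': array([ 3.14149077e+00, -3.49650653e-06,  1.57082065e+00]), 'ft_force': array([-0.33080438, -0.3365025 ,  0.0495925 ]), 'moment': array([-0.00980744,  0.02744297, -0.01259081]), 'grip_force': 0.0, 'opening': 1.003062487702194} -18.8
```

View pics/scene0.png

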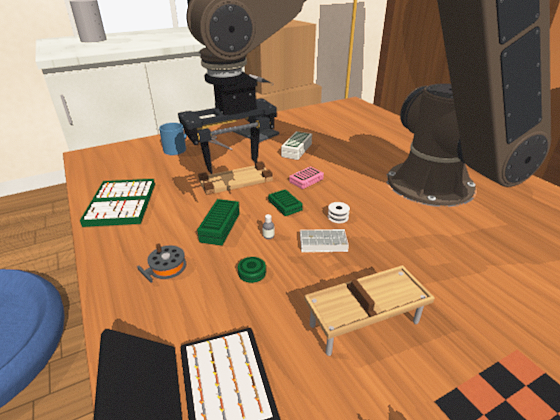

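View pics/side0.png

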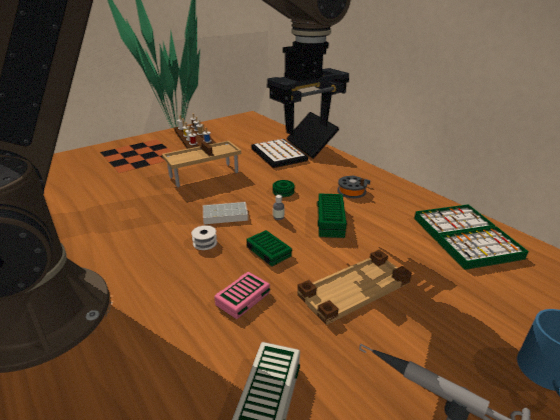

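View pics/wrist0.png

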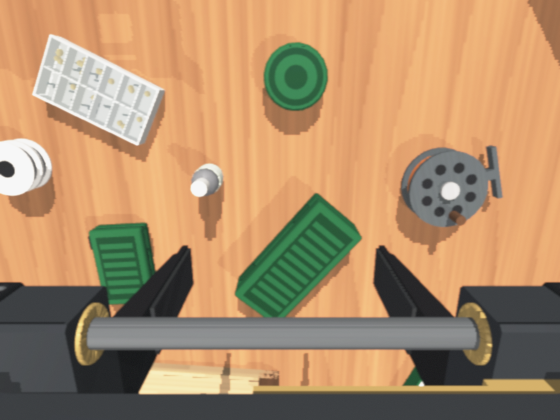

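```bash
cat >> h.py <<'E'
from scipy.optimize import minimize
def box(x0,x1,y0,y1,z0,z1): return np.array([[x,y,z] for x in(x0,x1) for y in(y0,y1) for z in(z0,z1)],float)
def cyl(cx,cy,r,z0,z1):
    a=np.arange(24)*np.pi/12;return np.array([[cx+r*np.cos(t),cy+r*np.sin(t),z] for t in a for z in(z0,z1)])
C=[(i,j) for i in(-92,92) for j in(-32,32)]
PARTS={'long_box':[box(-70,70,-31,31,0,42)],'flat_box':[box(-46,46,-29,29,0,24)],'round_box':[cyl(0,0,31,0,24)],
'bottom_tray':[box(-105,105,-45,45,0,14)]+[box(x-13,x+13,y-13,y+13,0,26) for x,y in C],
'upper_tray':[box(-105,105,-45,45,64,76),box(10,22,-30,30,70,96)]+[cyl(x,y,5.5,0,64) for x,y in C]}
def render(p,name,q):
    x,y,z,w=q;c,s=np.cos(w),np.sin(w);m=np.zeros((420,560),np.uint8);E=np.asarray(p['extrinsics'])
    for P in PARTS[name]:
        W=P@np.array([[c,s,0],[-s,c,0],[0,0,1]])+[x,y,z];c3=W@E[:3,:3].T+E[:3,3]
        uv=np.stack([p['fx']*c3[:,0]/c3[:,2]+p['cx'],p['fy']*c3[:,1]/c3[:,2]+p['cy']],1)
        h=cv2.convexHull(uv.astype(np.float32))
        cv2.fillConvexPoly(m,np.round(h*16).astype(np.int32),255,cv2.LINE_AA,4)
    return m/255.
def mask(name,p,near,tol=40):
    """network mask nearest the projected guess"""
    ds=[d for d in eyes.cut_out(name,p) if d['score']>.3]
    ds=[(np.hypot(*(np.array(d['centre'])-proj(p,near))),d) for d in ds]
    ds=[d for d in ds if d[0]<tol]
    return min(ds,key=lambda d:d[0])[1]['mask'].astype(float) if ds else None
def fit(name,obs,q0,freez=None):
    def cost(v,per=False):
        q=[v[0],v[1],v[2] if freez is None else freez,v[3]/50]
        L=[]
        for p,m in obs:
            r=render(p,name,q);L.append(1-np.minimum(r,m).sum()/np.maximum(r,m).sum())
        return L if per else np.mean(L)
    best=None
    for w in q0[3]:
        x0=np.array([q0[0],q0[1],q0[2],w*50])
        S=np.vstack([x0]+[x0+np.eye(4)[i]*8 for i in range(4)])
        r=minimize(cost,x0,method='Nelder-Mead',options=dict(initial_simplex=S,maxiter=250,xatol=.05,fatol=1e-5))
        if best is None or r.fun<best.fun: best=r
    v=best.x.copy();v[3]/=50
    return v,np.round(1-np.array(cost(best.x,True)),3)
E
python3 - <<'E'
from h import *
ps={n:eyes.read_camera(n) for n in ['scene','side','wrist']}
T={'long_box':(643,-90,0,[.4,.8,1.2]),'flat_box':(450,-92,0,[1.2,1.6,-.4,.3]),'round_box':(635,106,0,[0]),
'bottom_tray':(508,-290,0,[-.2,.1,.3]),'upper_tray':(502,325,0,[-.2,.1,.3])}
for k,g in T.items():
    obs=[];ns=[]
    for n,p in ps.items():
        if n=='wrist' and 'tray' in k: continue
        m=mask(k,p,np.array(g[:3])+[0,0,60 if k=='upper_tray' else 10])
        if m is not None: obs.append((p,m));ns.append(n)
    if not obs: print(k,'none');continue
    v,s=fit(k,obs,g);v2,s2=fit(k,obs,g,0.)
    print(k,ns,v.round(2),np.degrees(v[3]).round(1),s,'z0:',v2.round(2),s2)
print(env.state()['t'])
E
```

```text
long_box ['scene', 'side', 'wrist'] [637.78 -86.88  -1.45   0.85] 48.7 [0.875 0.917 0.938] z0: [637.36 -86.61  15.14   0.85] [0.875 0.919 0.931]
flat_box ['scene', 'side', 'wrist'] [ 4.4465e+02 -9.5650e+01  3.9000e-01 -1.5500e+00] -89.0 [0.858 0.941 0.784] z0: [444.59 -95.13  46.45  -1.55] [0.857 0.941 0.783]
round_box ['scene', 'side', 'wrist'] [ 6.3612e+02  1.0265e+02 -2.5500e+00  1.3000e-01] 7.5 [0.912 0.761 0.948] z0: [6.3593e+02 1.0309e+02 5.9600e+00 8.0000e-02] [0.916 0.756 0.933]
bottom_tray ['scene', 'side'] [ 5.1054e+02 -2.9251e+02 -9.8000e-01 -8.0000e-02] -4.8 [0.916 0.953] z0: [ 5.1077e+02 -2.9260e+02  1.1380e+01 -8.0000e-02] [0.914 0.952]
upper_tray ['scene', 'side'] [ 5.0716e+02  3.2802e+02  2.5000e-01 -1.2000e-01] -6.6 [0.955 0.896] z0: [ 5.0684e+02  3.2781e+02  7.0500e+00 -1.2000e-01] [0.954 0.896]
2.15
```

```bash
python3 -m inch '[[[-0.72,0.11,0],0,-1],[[-0.73,0.1,0],0,-1],[[0,0,0.3],1,-1],[[0,0,0.3],1,-1],[[0,0,0.3],1,-1],[[0,0,0.3],1,-1],[[0,0,0.3],1,-1],[[0,0,0.3],1,-1],[[0,0,0.3],1,-1],[[0,0,0.2],1,-1]]'
```

```text
t: 3.4
eef_pos: [637.4, -86.9, 75.7]
tcp_rot: [-3.141, 0.0, 0.87]
ft_force: [0.5, -0.5, -0.6]
opening: 0.998
grip_force: 0.0
```

```bash
python3 -m inch '[[[0,0,0],0.26,-1],[[0,0,0.4],0,-1],[[0,0,0.4],0,-1],[[0,0,0.25],0,-1],[[0,0,0],0,-1],[[0,0,0],0,0.6],[[0,0,0],0,0.6],[[0,0,0],0,0.6],[[0,0,0],0,0.6],[[0,0,0],0,0.6]]'
```

```text
t: 4.65
eef_pos: [637.9, -87.1, 14.0]
tcp_rot: [3.141, -0.0, 0.85]
ft_force: [-0.3, 0.6, 3.9]
opening: 0.652
grip_force: 29.9
```

```bash
python3 -m inch '[[[0,0,-0.3],1,0.6],[[0,0,-0.3],1,0.6],[[0,0,-0.3],1,0.6],[[0,0,-0.3],1,0.6],[[0,0,-0.3],1,0.6],[[0,0,0],1,0.6],[[0,0,0],1,0.6],[[0,0,0],1,0.6],[[0,0,0],1,0.6],[[0,0,0],1,0.6]]'
```

```text
t: 5.9
eef_pos: [637.4, -86.9, 103.3]
tcp_rot: [-3.141, 0.001, -0.026]
ft_force: [-0.4, -0.9, -1.2]
opening: 0.651
grip_force: 29.9
```

```bash
python3 -m inch '[[[0,0,0],0.7,0.6],[[-0.3,0.6,0],0,0.6],[[-0.3,0.6,0],0,0.6],[[-0.3,0.6,0],0,0.6],[[-0.3,0.6,0],0,0.6],[[-0.3,0.6,0],0,0.6],[[-0.33,0.59,0],0,0.6],[[0,0,0],0,0.6],[[0,0,0],0,0.6],[[0,0,0],0,0.6]]'; python3 - <<'E'
from h import *
obs=[]
for n in ['scene','side']:
    p=eyes.read_camera(n);m=mask('bottom_tray',p,np.array([510,-292,10]));s=mask('long_box',p,np.array([510,-292,100]))
    print(n,m is not None,s is not None)
    if s is not None: obs.append((p,s))
    if n=='side': save(p,'side1')
print(fit('long_box',obs,(510,-292,90,[-.08])))
E
```

```text
t: 7.15
eef_pos: [510.7, -291.6, 103.6]
tcp_rot: [-3.141, 0.0, -0.083]
ft_force: [1.3, -0.0, -2.2]
opening: 0.651
grip_force: 29.9
scene True True
side True True
(array([ 5.10315391e+02, -2.91512682e+02,  8.76704320e+01, -3.54540432e-02]), array([0.767, 0.677]))
```

```bash
python3 -m inch '[[[0,0,0.3],0,0.6],[[0,0,0.3],0,0.6],[[0,0,0.3],0,0.6],[[0,0,0.2],0,0.6],[[0,0,0.1],0,0.6],[[0,0,0.08],0,0.6],[[0,0,0.04],0,0.6],[[0,0,0.02],0,0.6],[[0,0,0.01],0,0.6],[[0,0,0],0,0.6]]'
```

```text
t: 8.7
eef_pos: [510.2, -292.5, 22.8]
tcp_rot: [3.141, -0.0, -0.084]
ft_force: [-0.3, 0.4, -1.1]
opening: 0.649
grip_force: 29.9
```

```bash
python3 -m inch '[[[0,0,0.01],0,0.6],[[0,0,0.01],0,0.6],[[0,0,0],0,0.6],[[0,0,0],0,-0.1],[[0,0,0],0,-0.6],[[0,0,0],0,-1],[[0,0,0],0,-1],[[0,0,-0.1],0,-1],[[0,0,-0.6],0,-1],[[0,0,-0.8],0,-1]]'
```

```text
t: 9.95
eef_pos: [509.8, -292.2, 112.0]
tcp_rot: [-3.141, 0.002, -0.084]
ft_force: [-0.0, 0.0, 0.4]
opening: 0.999
grip_force: 0.0
```

```bash
python3 -m inch '[[[0,0,-0.9],0,-1],[[0,0,-0.9],0,-1],[[0,0,-0.9],0,-1],[[0,0,-0.5],0,-1],[[-0.5,0,0],0,-1],[[-0.5,0,0],0,-1],[[-0.3,0,0],0,-1],[[0,0,0],0,-1],[[0,0,0],0,-1],[[0,0,0],0,-1]]'; python3 - <<'E'
from h import *
ps={n:eyes.read_camera(n) for n in ['scene','side','wrist']}
save(ps['wrist'],'wrist1')
for k in ['bottom_tray','long_box']:
    obs=[]
    for n,p in ps.items():
        m=mask(k,p,np.array([510,-292,15 if k[0]=='b' else 30]),60)
        if m is not None:
            if k=='bottom_tray':
                b=mask('long_box',p,np.array([510,-292,30]),60)
                if b is not None: m=np.maximum(m,b)
            obs.append((p,m));print(n,end=' ')
    PARTS['bottom_tray']=PARTS['bottom_tray'][:5]+[box(-70,70,-31,31,8,50)]
    g=(510,-292,0 if k[0]=='b' else 8,[-.08])
    print(k,fit(k,obs,g),fit(k,obs[-1:],g,g[2]+1e-9),fit(k,obs[:2],g,g[2]+1e-9))
print(env.state()['eef_pos'])
E
```

```text
t: 11.2
eef_pos: [433.1, -286.0, 303.2]
tcp_rot: [-3.141, 0.0, -0.083]
ft_force: [-0.0, 0.0, -0.1]
opening: 1.001
grip_force: 0.0
scene side wrist bottom_tray (array([ 5.11675900e+02, -2.92859920e+02, -1.40663626e+00, -8.49410890e-02]), array([0.864, 0.937, 0.975])) (array([ 5.11490511e+02, -2.93140107e+02,  5.00025559e+00, -8.43569977e-02]), array([0.972])) (array([ 5.10861213e+02, -2.92127490e+02,  4.95010787e+00, -7.32089031e-02]), array([0.86 , 0.939]))
scene side wrist long_box (array([ 5.10696624e+02, -2.91968764e+02,  5.87167127e+00, -7.54885666e-02]), array([0.873, 0.926, 0.958])) (array([ 5.10494228e+02, -2.91954657e+02,  1.29098467e+01, -7.36893429e-02]), array([0.952])) (array([ 5.11307673e+02, -2.92183038e+02,  1.03106780e+01, -5.59527960e-02]), array([0.873, 0.927]))
[ 432.44107892 -285.92528908  303.48261973]
```

View pics/wrist1.png

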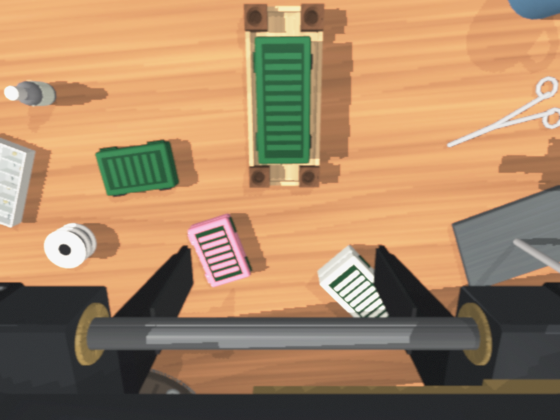

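```bash
python3 -m inch '[[[0.05,-0.93,0],0,-1],[[0.05,-0.93,0],0,-1],[[0.05,-0.93,0],0,-1],[[0.05,-0.93,0],0,-1],[[0.05,-0.93,0],0,-1],[[0.05,-0.93,0],0,-1],[[0.05,-0.93,0],0,-1],[[0.05,-0.93,0],0,-1],[[0.05,-0.93,0],0,-1],[[0,-0.93,0],0,-1]]'
python3 -m inch '[[[0,0,0],-1,-1],[[0,0,0],-1,-1],[[0,0,0],-1,-1],[[0,0,0],-1,-1],[[0,0,0],-1,-1],[[0,0,0],-1,-1],[[0,0,0],-1,-1],[[0,0,0],-1,-1],[[0,0,0],-1,-1],[[0,0,0],-1,-1]]'
python3 -m inch '[[[0,0,0],-1,-1],[[0,0,0],-1,-1],[[0,0,0],-1,-1],[[0,0,0],-1,-1],[[0,0,0],-1,-1],[[0,0,0],-1,-1],[[0,0,0],-1,-1],[[0,0,0],-0.64,-1],[[0,0,0],0,-1],[[0,0,0],0,-1]]'
python3 - <<'E'
from h import *
ps={n:eyes.read_camera(n) for n in ['scene','side','wrist']}
save(ps['wrist'],'wrist2')
k='upper_tray';obs=[]
for n,p in ps.items():
    m=mask(k,p,np.array([507,328,60]),60)
    if m is not None: obs.append((p,m));print(n,m.sum())
g=(507,328,0,[-.115])
print(k,fit(k,obs,g),fit(k,obs[-1:],g,1e-9))
E
```

```text
t: 13.05
eef_pos: [506.1, 269.8, 303.5]
tcp_rot: [-3.142, -0.0, -0.084]
ft_force: [1.2, -0.6, -0.2]
opening: 0.999
grip_force: 0.0
t: 14.3
eef_pos: [506.0, 267.9, 303.4]
tcp_rot: [3.142, 0.0, 0.792]
ft_force: [-0.1, 0.0, -0.1]
opening: 0.998
grip_force: 0.0
t: 15.55
eef_pos: [506.0, 267.9, 303.4]
tcp_rot: [3.142, 0.0, 1.454]
ft_force: [-0.1, -0.2, -0.3]
opening: 1.002
grip_force: 0.0
scene 5473.0
wrist 16669.0
upper_tray (array([ 5.07266513e+02,  3.26666663e+02, -2.43783530e+00, -1.06800763e-01]), array([0.945, 0.985])) (array([ 5.07556693e+02,  3.26825260e+02,  8.07834675e+00, -1.05200346e-01]), array([0.979]))
```

View pics/wrist2.png

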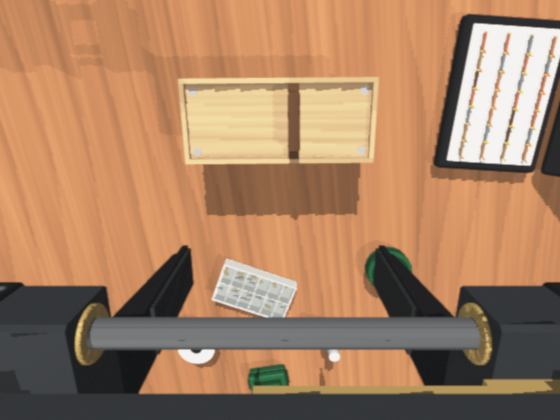

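```bash
python3 -m inch '[[[0,0,0],-0.13,-1],[[0.5,0.1,0],0,-1],[[0.48,0.09,0.3],0,-1],[[0,0,0.6],0,-1],[[0,0,0.7],0,-1],[[0,0,0.6],0,-1],[[0,0,0.4],0,-1],[[0,0,0.1],0,-1],[[0,0,0],0,-1],[[0,0,0],0,-1]]'
python3 - <<'E'
from h import *
p=eyes.read_camera('scene');save(p,'scene2')
E
```

```text
t: 17.1
eef_pos: [524.0, 325.4, 142.6]
tcp_rot: [3.14, -0.001, 1.467]
ft_force: [-0.1, 0.1, 0.1]
opening: 1.0
grip_force: 0.0
```

View pics/scene2.png

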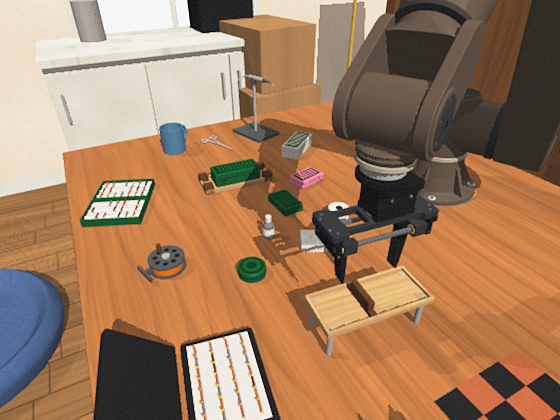

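Scene: the long box sits in the bottom tray (row 172, col 235); the open fingers straddle the rib (row 295, col 365). Lower 67 mm and grip.

```bash
python3 -m inch '[[[0,0,0.5],0,-1],[[0,0,0.4],0,-1],[[0,0,0.17],0,-1],[[0,0,0.05],0,-1],[[0,0,0],0,1],[[0,0,0],0,1],[[0,0,0],0,1],[[0,0,0],0,1],[[0,0,0],0,1],[[0,0,0],0,1]]'
```

```text
t: 18.4
eef_pos: [523.5, 325.2, 74.2]
tcp_rot: [3.142, -0.0, 1.467]
ft_force: [0.4, -0.6, -0.8]
opening: 0.425
grip_force: 0.0
```

```bash
python3 -m inch '[[[0,0,0],0,1],[[0,0,0],0,1],[[0,0,0],0,1],[[0,0,0],0,1],[[0,0,0],0,1],[[0,0,0],0,1],[[0,0,0],0,1],[[0,0,0],0,1],[[0,0,0],0,1],[[0,0,0],0,1]]'
```

```text
t: 19.65
eef_pos: [523.5, 325.2, 74.2]
tcp_rot: [3.141, -0.0, 1.467]
ft_force: [0.7, 0.1, -0.8]
opening: 0.123
grip_force: 30.0
```

```bash
python3 -m inch '[[[0,0,-0.05],0,1],[[0,0,-0.2],0,1],[[0,0,-0.4],0,1],[[0,0,-0.5],0,1],[[0,0,-0.5],0,1],[[0,0,-0.35],-0.22,1],[[-0.1,0,-0.1],0,1],[[-0.3,0.03,0],0,1],[[-0.5,0.05,0],0,1],[[-0.7,0.07,0],0,1]]'
python3 -m inch '[[[-0.8,0.07,0],0,1],[[-0.8,0.07,0],0,1],[[-0.8,0.07,0],0,1],[[-0.8,0.07,0],0,1],[[-0.8,0.07,0],0,1],[[-0.8,0.07,0],0,1],[[-0.8,0.07,0],0,1],[[-0.8,0.07,0],0,1],[[-0.7,0.07,0],0,1],[[-0.7,0.07,0],0,1]]'
python3 -m inch '[[[-0.4,0.07,0],0,1],[[-0.3,0.018,0],0,1],[[-0.15,0,0],0,1],[[-0.03,0,0],0,1],[[0,0,0],0,1],[[0,0,0],0,1],[[0,0,0],0,1],[[0,0,0],0,1],[[0,0,0],0,1],[[0,0,0],0,1]]'
python3 - <<'E'
from h import *
s=env.state();print(s['eef_pos'],s['tcp_rot'],s['ft_force'])
ps={n:eyes.read_camera(n) for n in ['scene','side','wrist']}
for n in ps: save(ps[n],n+'3')
for k,g in [('upper_tray',(511,-292,125,[-.084])),('bottom_tray',(511,-292,0,[-.084]))]:
    obs=[]
    for n,p in list(ps.items())[:2]:
        m=mask(k,p,np.array(g[:3])+[0,0,60 if k[0]=='u' else 10],60)
        if m is not None: obs.append((p,m));print(n,m.sum())
    print(k,fit(k,obs,g))
E
```

```text
t: 20.9
eef_pos: [523.6, 227.0, 199.1]
tcp_rot: [-3.14, 0.001, 1.487]
ft_force: [0.8, -1.3, -3.5]
opening: 0.127
grip_force: 30.0
t: 22.15
eef_pos: [525.1, -243.1, 199.2]
tcp_rot: [-3.14, -0.001, 1.485]
ft_force: [0.8, -0.1, -3.8]
opening: 0.123
grip_force: 30.0
t: 23.4
eef_pos: [527.4, -294.2, 200.3]
tcp_rot: [3.141, 0.0, 1.486]
ft_force: [0.3, -0.6, -3.7]
opening: 0.124
grip_force: 30.0
[ 527.41673149 -294.18774292  200.26117376] [3.14147527e+00 1.58104418e-05 1.48611068e+00] [ 0.27584348 -0.58475396 -3.69078333]
scene 1517.0
upper_tray (array([ 5.01378632e+02, -3.10918696e+02,  1.16029334e+02, -1.05429704e-01]), array([0.873]))
scene 712.0
side 1993.0
bottom_tray (array([ 5.10408350e+02, -2.92230084e+02, -1.03327106e+00, -8.11499093e-02]), array([0.473, 0.449]))
```

View pics/side3.png

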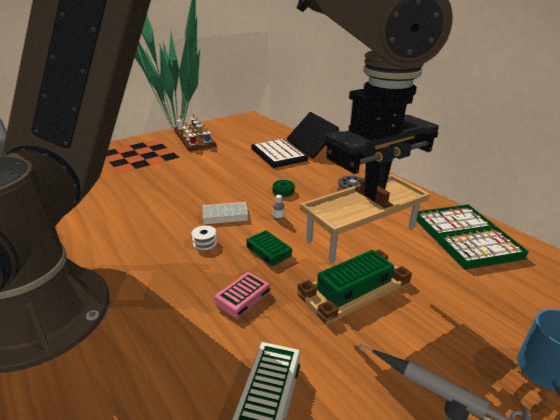

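```bash
python3 -m inch '[[[0,0,0.2],0,1],[[0,0,0.4],0,1],[[0,0,0.4],0,1],[[0,0,0.3],0,1],[[0,0,0.15],0,1],[[0,0,0.07],0,1],[[0,0,0],0,1],[[0,0,0],0,1],[[0,0,0],0,1],[[0,0,0],0,1]]'
python3 - <<'E'
from h import *
a=[]
for n,(x,y,z) in [('side',(510,-292,30)),('scene',(510,-292,30))]:
    p=eyes.read_camera(n);r,c=proj(p,np.array([x,y,z])).astype(int);print(n,r,c)
    im=cv2.cvtColor(p['pixels'],cv2.COLOR_RGB2BGR)
    r0,c0=max(r-65,0),max(c-90,0);cr=im[r0:r0+120,c0:c0+190];print(r0,c0)
    a.append(cv2.resize(cr,(760,480),interpolation=cv2.INTER_CUBIC))
cv2.imwrite('pics/feet_side.png',a[0]);cv2.imwrite('pics/feet_scene.png',a[1])
E
```

```text
t: 25.0
eef_pos: [527.5, -294.2, 109.3]
tcp_rot: [3.141, 0.0, 1.486]
ft_force: [-0.7, 0.2, -4.4]
opening: 0.126
grip_force: 30.0
side 276 354
211 264
scene 171 235
106 145
```

View pics/feet_side.png

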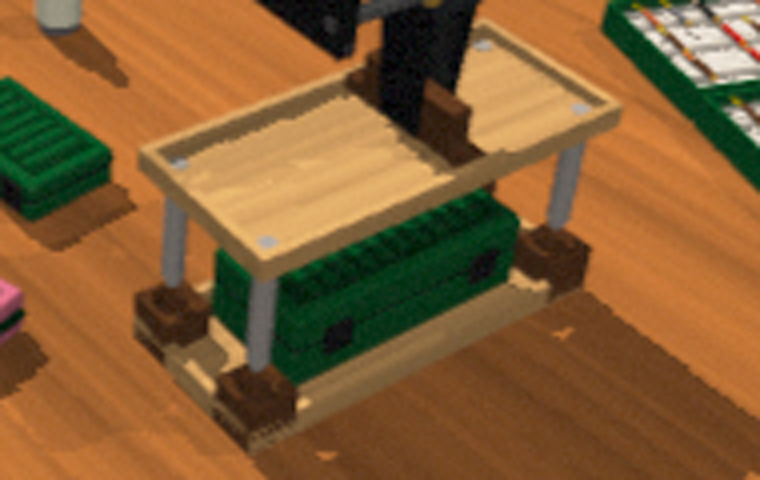

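View pics/feet_scene.png

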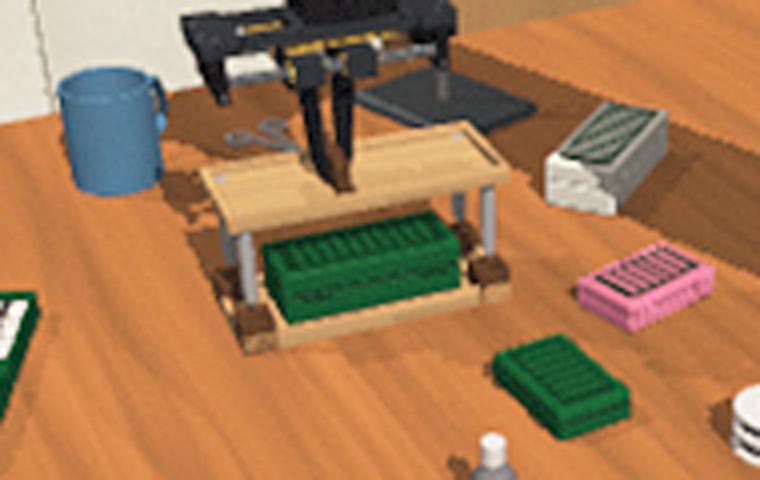

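```bash
python3 -m inch '[[[0,0,0.05],0,1],[[0,0,0.05],0,1],[[0,0,0.03],0,1],[[0,0,0.03],0,1],[[0,0,0.03],0,1],[[0,0,0.02],0,1],[[0,0,0.02],0,1],[[0,0,0.02],0,1],[[0,0,0],0,1],[[0,0,0],0,1]]'
```

```text
t: 26.35
eef_pos: [527.4, -294.2, 94.1]
tcp_rot: [3.141, 0.0, 1.486]
ft_force: [-0.3, -0.7, -3.4]
opening: 0.13
grip_force: 30.0
```

Feet are ~6 mm into the sockets with no resistance; go on home.

```bash
python3 -m inch '[[[0,0,0.04],0,1],[[0,0,0.04],0,1],[[0,0,0.03],0,1],[[0,0,0.02],0,1],[[0,0,0.01],0,1],[[0,0,0.01],0,1],[[0,0,0.01],0,1],[[0,0,0],0,1],[[0,0,0],0,1],[[0,0,0],0,1]]'
```

```text
t: 27.6
eef_pos: [527.5, -294.2, 84.5]
tcp_rot: [3.141, 0.0, 1.486]
ft_force: [0.6, -0.1, -3.3]
opening: 0.124
grip_force: 30.0
```

```bash
python3 -m inch '[[[0,0,0.01],0,1],[[0,0,0.01],0,1],[[0,0,0.01],0,1],[[0,0,0],0,1],[[0,0,0],0,1],[[0,0,0],0,1],[[0,0,0],0,1],[[0,0,0],0,1],[[0,0,0],0,1],[[0,0,0],0,1]]'
```

```text
t: 28.85
eef_pos: [527.6, -294.3, 84.1]
tcp_rot: [3.141, 0.001, 1.486]
ft_force: [-4.3, 2.4, 12.4]
opening: 0.122
grip_force: 30.0
```

```bash
python3 -m inch '[[[0,0,0],0,0.4],[[0,0,0],0,-1],[[0,0,0],0,-1],[[0,0,0],0,-1],[[0,0,0],0,-1],[[0,0,-0.2],0,-1],[[0,0,-0.5],0,-1],[[0,0,-0.6],0,-1],[[0,0,-0.6],-0.6,-1],[[0,0,-0.1],-0.57,-1]]'
python3 -m inch '[[[0.5,-0.25,0],0,-1],[[0.5,-0.25,0],0,-1],[[0.5,-0.25,0],0,-1],[[0.5,-0.25,0],0,-1],[[0.5,-0.25,0],0,-1],[[0.26,-0.1,0],0,-1],[[0,0,0],0,-1],[[0,0,0],0,-1],[[0,0,0],0,-1],[[0,0,0],0,-1]]'
python3 - <<'E'
from h import *
s=env.state();print(s['eef_pos'],s['tcp_rot'],s['joints'])
ps={n:eyes.read_camera(n) for n in ['scene','side','wrist']}
save(ps['side'],'side4')
for k,g in [('flat_box',(445,-95,0,[-1.55])),('round_box',(636,103,0,[0])),('upper_tray',(511,-293,10,[-.084]))]:
    obs=[];ns=[]
    for n,p in ps.items():
        m=mask(k,p,np.array(g[:3])+[0,0,60 if k[0]=='u' else 10],40)
        if m is not None: obs.append((p,m));ns.append(n)
    if obs: print(k,ns,fit(k,obs,g))
E
```

```text
t: 30.1
eef_pos: [528.1, -294.6, 206.2]
tcp_rot: [3.138, 0.003, 1.59]
ft_force: [-0.3, -0.2, -0.2]
opening: 0.997
grip_force: 0.0
t: 31.35
eef_pos: [443.7, -130.5, 202.5]
tcp_rot: [-3.141, -0.0, 1.588]
ft_force: [-0.1, -0.1, -0.8]
opening: 0.999
grip_force: 0.0
[ 443.7003296  -130.46460924  202.47303395] [-3.14143342e+00 -9.53652207e-05  1.58765501e+00] [-4.28966365e-01  2.76726113e-01  1.95674412e+00  2.20476876e-05
  9.08307211e-01 -4.45838621e-01]
flat_box ['scene', 'side', 'wrist'] (array([444.39894061, -97.66367887,  -1.63260338,  -1.54288072]), array([0.841, 0.862, 0.946]))
round_box ['scene', 'side'] (array([6.35872992e+02, 1.05872064e+02, 4.15585869e-01, 5.05022101e-02]), array([0.859, 0.83 ]))
upper_tray ['scene', 'side', 'wrist'] (array([ 5.11173917e+02, -2.90884094e+02,  8.97498243e+00, -9.58362018e-02]), array([0.833, 0.899, 0.355]))
```

View pics/side4.png

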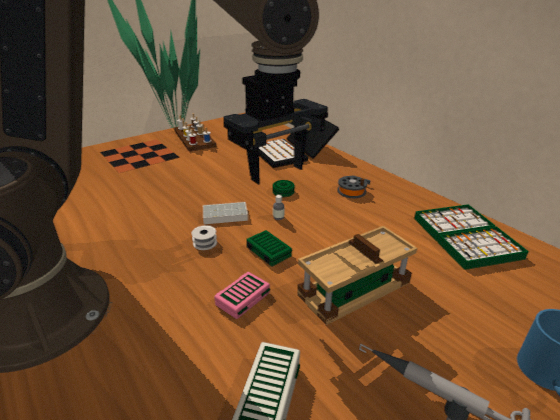

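```bash
python3 -m inch '[[[0.2,0,0.2],-0.13,-1],[[0.36,0.03,0.4],0,-1],[[0,0,0.6],0,-1],[[0,0,0.6],0,-1],[[0,0,0.6],0,-1],[[0,0,0.5],0,-1],[[0,0,0.22],0,-1],[[0,0,0.1],0,-1],[[0,0,0],0,-1],[[0,0,0],0,0]]'
python3 -m inch '[[[0,0,0],0,0.6],[[0,0,0],0,0.6],[[0,0,0],0,0.6],[[0,0,0],0,0.6],[[0,0,0],0,0.6],[[0,0,0],0,0.6],[[0,0,0],0,0.6],[[0,0,0],0,0.6],[[0,0,0],0,0.6],[[0,0,0],0,0.6]]'
```

```text
t: 33.2
eef_pos: [444.9, -96.4, 10.2]
tcp_rot: [3.14, 0.0, 1.6]
ft_force: [-0.4, -1.7, 0.9]
opening: 0.944
grip_force: 0.0
t: 34.45
eef_pos: [444.6, -96.4, 9.5]
tcp_rot: [3.141, 0.0, 1.6]
ft_force: [0.1, -0.4, 5.0]
opening: 0.606
grip_force: 30.0
```

```bash
python3 -m inch '[[[0,0,-0.1],0,0.6],[[0,0,-0.4],0,0.6],[[0,0,-0.5],-1,0.6],[[0,0,-0.5],-1,0.6],[[0,0,-0.5],-1,0.6],[[0,0,-0.1],-1,0.6],[[0,0,0],-1,0.6],[[0,0,0],-1,0.6],[[0,0,0],-1,0.6],[[0,0,0],-1,0.6]]'
python3 -m inch '[[[0,0,0],-1,0.6],[[0,0,0],-1,0.6],[[0,0,0],-1,0.6],[[0,0,0],-1,0.6],[[0,0,0],-1,0.6],[[0,0,0],-1,0.6],[[0,0,0],-1,0.6],[[0,0,0],-1,0.6],[[0,0,0],-0.7,0.6],[[0,0,0],0,0.6]]'
python3 -m inch '[[[-0.03,-0.2,0],0,0.6],[[-0.1,-0.5,0],0,0.6],[[-0.1,-0.6,0],0,0.6],[[-0.1,-0.6,0],0,0.6],[[-0.1,-0.6,0],0,0.6],[[-0.1,-0.4,0],0,0.6],[[-0.1,-0.27,0],0,0.6],[[0,0,0],0,0.6],[[0,0,0],0,0.6],[[0,0,0],0,0.6]]'
python3 - <<'E'
from h import *
for n in ['scene','side']:
    p=eyes.read_camera(n)
    m=mask('flat_box',p,np.array([466,-289,137]),40)
    r,c=proj(p,np.array([490,-290,110])).astype(int);im=cv2.cvtColor(p['pixels'],cv2.COLOR_RGB2BGR)
    cv2.imwrite(f'pics/flat_{n}.png',cv2.resize(im[max(r-80,0):r+70,max(c-100,0):c+100],(800,600)))
    if m is not None: print(n,fit('flat_box',[(p,m)],(466,-289,125,[-.085]),125.)[0],m.sum())
E
```

```text
t: 35.7
eef_pos: [444.3, -96.3, 135.6]
tcp_rot: [-3.142, -0.0, 2.301]
ft_force: [-0.1, 0.0, -0.9]
opening: 0.609
grip_force: 30.0
t: 36.95
eef_pos: [444.3, -96.3, 135.5]
tcp_rot: [3.142, -0.0, 3.057]
ft_force: [-0.3, 0.5, -0.4]
opening: 0.609
grip_force: 30.0
t: 38.2
eef_pos: [466.1, -288.2, 135.5]
tcp_rot: [3.141, -0.0, 3.058]
ft_force: [1.0, -0.4, -0.8]
opening: 0.607
grip_force: 30.0
scene [ 4.64475063e+02 -2.89334053e+02  1.32758121e+02 -3.37458043e-01] 327.0
side [ 4.67339205e+02 -2.86837272e+02  1.25172283e+02 -4.69386928e-02] 1287.0
```

View pics/flat_side.png

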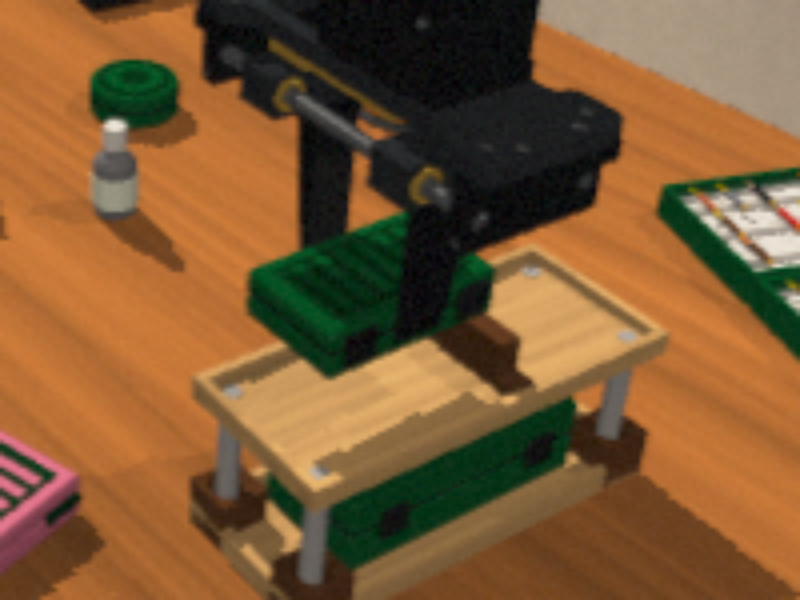

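```bash
python3 -m inch '[[[0,-0.01,0.15],0,0.6],[[0,0,0.2],0,0.6],[[0,0,0.2],0,0.6],[[0,0,0.1],0,0.6],[[0,0,0.05],0,0.6],[[0,0,0.03],0,0.6],[[0,0,0.02],0,0.6],[[0,0,0.01],0,0.6],[[0,0,0],0,0.6],[[0,0,0],0,0.6]]'
```

```text
t: 39.65
eef_pos: [466.1, -289.7, 90.0]
tcp_rot: [-3.141, 0.0, 3.057]
ft_force: [0.5, -1.0, -0.6]
opening: 0.611
grip_force: 30.0
```

```bash
python3 -m inch '[[[0,0,0.01],0,0.6],[[0,0,0.005],0,0.6],[[0,0,0],0,0.3],[[0,0,0],0,-0.3],[[0,0,0],0,-1],[[0,0,0],0,-1],[[0,0,0],0,-1],[[0,0,-0.3],0,-1],[[0,0,-0.6],0,-1],[[0,0,-0.6],0,-1]]'
python3 -m inch '[[[-0.2,0.4,-0.4],0,-1],[[-0.4,0.8,0],0,-1],[[-0.4,0.8,0],0,-1],[[-0.4,0.9,0],0,-1],[[-0.4,0.9,0],0,-1],[[-0.4,0.9,0],0,-1],[[-0.4,0.9,0],0,-1],[[-0.33,0.9,0],0,-1],[[0,0.33,0],0,-1],[[0,0,0],0,-1]]'
python3 - <<'E'
from h import *
s=env.state();print(s['eef_pos'],s['tcp_rot'])
ps={n:eyes.read_camera(n) for n in ['scene','side','wrist']}
for k,g in [('flat_box',(467,-289,80,[-.08])),('round_box',(636,103,0,[0])),('upper_tray',(511,-293,10,[-.084]))]:
    obs=[];ns=[]
    for n,p in ps.items():
        m=mask(k,p,np.array(g[:3])+[0,0,60 if k[0]=='u' else 10],40)
        if m is not None: obs.append((p,m));ns.append(n)
    if obs: print(k,ns,fit(k,obs,g))
p=ps['side'];r,c=proj(p,np.array([490,-290,90])).astype(int);im=cv2.cvtColor(p['pixels'],cv2.COLOR_RGB2BGR)
cv2.imwrite('pics/flat2.png',cv2.resize(im[r-75:r+75,c-100:c+100],(800,600)))
E
```

```text
t: 40.9
eef_pos: [465.9, -289.6, 179.8]
tcp_rot: [3.141, -0.0, 3.057]
ft_force: [-0.3, 0.2, 0.0]
opening: 1.0
grip_force: 0.0
t: 42.15
eef_pos: [675.4, 104.6, 202.6]
tcp_rot: [-3.141, -0.001, 3.059]
ft_force: [0.0, 0.1, -0.6]
opening: 1.002
grip_force: 0.0
[675.3884591  104.59867112 202.55280209] [-3.14134753e+00 -6.99287421e-04  3.05879291e+00]
flat_box ['scene', 'side'] (array([ 4.67640107e+02, -2.86967544e+02,  7.87321515e+01, -3.05416632e-02]), array([0.394, 0.876]))
round_box ['scene', 'side', 'wrist'] (array([ 6.35919579e+02,  1.02291875e+02, -1.24071649e+00,  7.23250455e-02]), array([0.882, 0.79 , 0.923]))
upper_tray ['scene', 'side'] (array([ 5.10426205e+02, -2.91743138e+02,  9.37126062e+00, -8.39620656e-02]), array([0.243, 0.607]))
```

View pics/flat2.png

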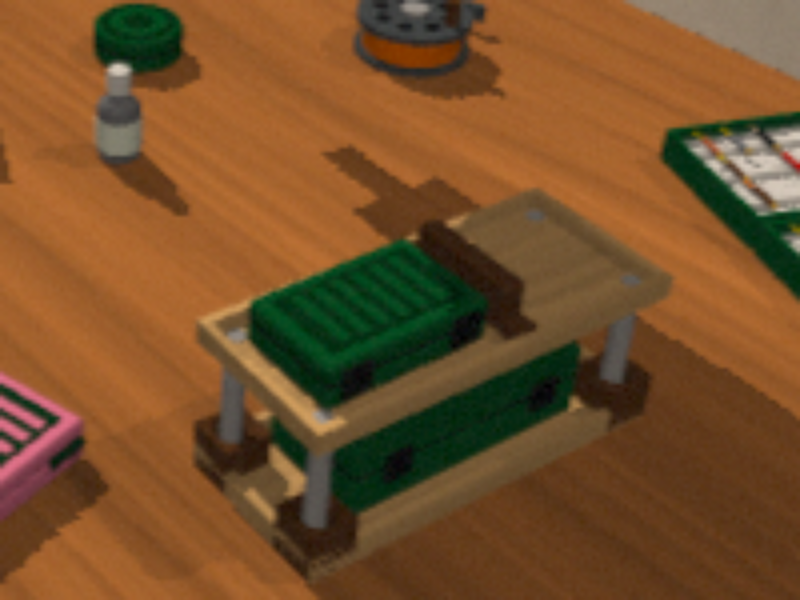

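```bash
python3 -m inch '[[[0.3,-0.05,0.2],0,-1],[[0.35,-0.04,0.4],0,-1],[[0,0,0.6],0,-1],[[0,0,0.6],0,-1],[[0,0,0.6],0,-1],[[0,0,0.5],0,-1],[[0,0,0.22],0,-1],[[0,0,0.1],0,-1],[[0,0,0],0,-1],[[0,0,0],0,0]]'
python3 -m inch '[[[0,0,0],0,0.6],[[0,0,0],0,0.6],[[0,0,0],0,0.6],[[0,0,0],0,0.6],[[0,0,0],0,0.6],[[0,0,0],0,0.6],[[0,0,0],0,0.6],[[0,0,0],0,0.6],[[0,0,0],0,0.6],[[0,0,0],0,0.6]]'
```

```text
t: 44.0
eef_pos: [637.1, 101.7, 10.8]
tcp_rot: [3.141, 0.002, 3.057]
ft_force: [-0.5, -0.3, 0.2]
opening: 0.942
grip_force: 0.0
t: 45.25
eef_pos: [636.7, 101.7, 10.0]
tcp_rot: [3.142, 0.0, 3.057]
ft_force: [-0.7, 0.8, 5.2]
opening: 0.644
grip_force: 30.0
```

```bash
python3 -m inch '[[[0,0,-0.1],0,0.6],[[0,0,-0.4],0,0.6],[[0,0,-0.6],0,0.6],[[0,0,-0.6],0,0.6],[[0,0,-0.4],0,0.6],[[0,-0.2,0],0,0.6],[[0.05,-0.4,0],0,0.6],[[0.05,-0.6,0],0,0.6],[[0.05,-0.7,0],0,0.6],[[0.05,-0.7,0],0,0.6]]'
python3 -m inch '[[[0.05,-0.7,0],0,0.6],[[0.05,-0.7,0],0,0.6],[[0.05,-0.7,0],0,0.6],[[0.05,-0.7,0],0,0.6],[[0.05,-0.6,0],0,0.6],[[0.04,-0.4,0],0,0.6],[[0,-0.25,0],0,0.6],[[0,-0.08,0],0,0.6],[[0,0,0],0,0.6],[[0,0,0],0,0.6]]'
python3 - <<'E'
from h import *
p=eyes.read_camera('side');r,c=proj(p,np.array([530,-290,110])).astype(int);im=cv2.cvtColor(p['pixels'],cv2.COLOR_RGB2BGR)
cv2.imwrite('pics/round1.png',cv2.resize(im[r-75:r+75,c-100:c+100],(800,600)))
m=mask('round_box',p,np.array([572,-298,137]),40)
if m is not None: print(fit('round_box',[(p,m)],(572,-298,126,[0]),126.)[0])
E
```

```text
t: 46.5
eef_pos: [609.9, -55.4, 134.1]
tcp_rot: [3.141, -0.002, 3.056]
ft_force: [0.2, 0.7, 0.5]
opening: 0.643
grip_force: 30.0
t: 47.75
eef_pos: [573.3, -297.3, 135.8]
tcp_rot: [3.141, 0.0, 3.058]
ft_force: [0.4, 0.5, -1.1]
opening: 0.641
grip_force: 30.0
[ 5.75289322e+02 -2.91751051e+02  1.20725059e+02 -1.17151913e-02]
```

View pics/round1.png

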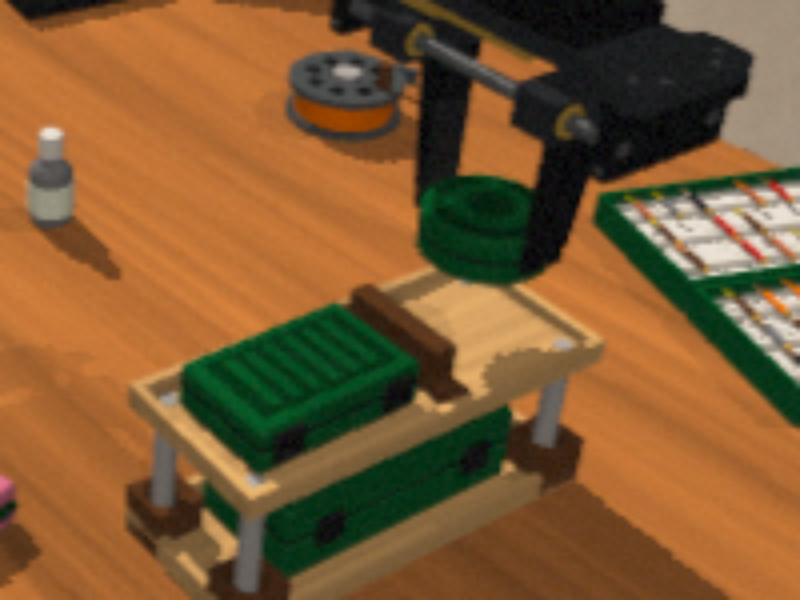

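Round box hangs over the short bay (row 230, col 480). Lower 46 mm.

```bash
python3 -m inch '[[[0,-0.01,0.15],0,0.6],[[0,0,0.2],0,0.6],[[0,0,0.2],0,0.6],[[0,0,0.1],0,0.6],[[0,0,0.05],0,0.6],[[0,0,0.03],0,0.6],[[0,0,0.02],0,0.6],[[0,0,0],0,0.6],[[0,0,0],0,0.6],[[0,0,0],0,0.6]]'
```

```text
t: 49.1
eef_pos: [573.1, -298.8, 90.9]
tcp_rot: [-3.142, 0.0, 3.057]
ft_force: [-0.1, -0.4, 0.1]
opening: 0.644
grip_force: 30.0
```

```bash
python3 -m inch '[[[0,0,0.01],0,0.6],[[0,0,0.005],0,0.6],[[0,0,0.005],0,0.6],[[0,0,0],0,0.3],[[0,0,0],0,-0.3],[[0,0,0],0,-1],[[0,0,0],0,-1],[[0,0,0],0,-1],[[0,0,-0.3],0,-1],[[0,0,-0.6],0,-1]]'
python3 -m inch '[[[0,0,-0.6],0,-1],[[0,0,-0.6],0,-1],[[0,0,-0.6],0,-1],[[0,0.3,0],0,-1],[[0,0.7,0],0,-1],[[0,0.8,0],0,-1],[[0,0.5,0],0,-1],[[0,0,0],0,-1],[[0,0,0],0,-1],[[0,0,0],0,-1]]'
python3 - <<'E'
from h import *
p=eyes.read_camera('side');save(p,'side9')
E
```

```text
t: 50.35
eef_pos: [572.7, -298.6, 144.0]
tcp_rot: [3.141, -0.002, 3.057]
ft_force: [0.6, -0.4, -0.7]
opening: 0.999
grip_force: 0.0
t: 51.6
eef_pos: [584.6, -162.1, 251.4]
tcp_rot: [-3.142, -0.0, 3.056]
ft_force: [-0.7, -0.4, -0.1]
opening: 1.0
grip_force: 0.0
```

View pics/side9.png

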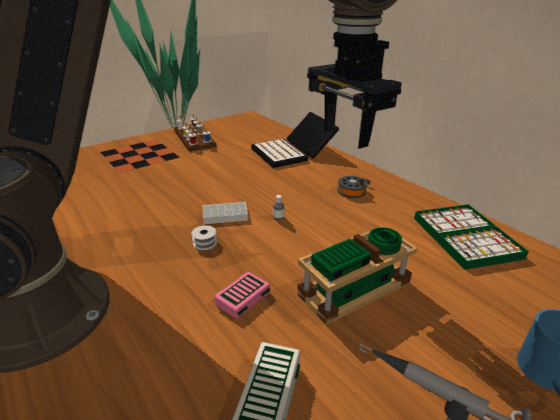

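The rack is assembled: the flat box is at (row 257, col 340), the round box at (240, 385), and the legs are in the sockets. The other tackle hasn't moved.

```bash
python3 -c "
from cell import env
print(env.job_done())"
```

```text
the job is handed in; nothing more can be done
None
```

I packed all three boxes in the order asked and handed the job in at about 52 s; the last picture shows the rack seated, both upper boxes in their bays and the other tackle in place, though the hand-in returned no verdict.

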